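# Close up the test reader: knobs home, snap the cover on and keep it pressed

## Task

Close up the rapid-test reader after cleaning: first turn both black captive knobs on its top clockwise until they meet their stops, then pick up the blue cover and press its plug straight down into the round opening between the knobs until it snaps in and its rim lies flat on the rubber ring. Finish while still pressing the cover firmly down onto the ring with the gripper: do not let go or back off. Leave the cassettes, the tube rack and the jar where they are.

Things in the scene. Friction and masses are not known exactly. Their poses are not given: they have to be found in the camera images.
- reader: White and grey rapid-test reader, fixed to the table; a flat box 190 (x) by 270 (y) by 65 mm high with a round opening in the middle of its top and a black knob on each side of it. Origin: centre of its underside, on the table; z up, x and y along its sides (its long side is y). Its place and yaw vary.
- opening (a point): Centre of the reader's round opening, level with its flat top (65 mm above the table). The opening is 67 mm across and 32 mm deep. Four spring-loaded steel balls stand 4 mm out of its wall, 6 mm below the top (spaced evenly, at the diagonals of the reader): the cover's plug has to be pushed past them.
- gasket: Black rubber ring fixed on the reader's top round the opening, 92 mm outside, 74 mm inside, 3 mm thick; the rim of the cover comes to lie on it. Origin: on the opening's axis, at the ring's underside.
- knob_a (a joint): Captive knob on the reader's +y side. Value in rad: grows as the knob is turned clockwise seen from above; it starts between 0 and 0.5 and its end stop is at 1.5. Stays where it is left (friction 0.06 N m). At value 0 the bar of the knob lies along the reader's x axis; at value v the bar is turned by v clockwise from there.
- knob_b (a joint): The same knob on the reader's -y side: starts between 0 and 0.5, end stop at 1.5, clockwise to tighten.
- knob_a_grip (a point): Grip point of knob_a, on its axis, 102 mm above the table, 93 mm from the opening's centre. The grip is an upright bar 42 mm long, 14 mm thick and 30 mm high (from 79 to 109 mm above the table) on a disc of 44 mm diameter; a fixed dark flange of 68 mm diameter, 6 mm high, lies under it. The point's axes turn with the knob: its x axis lies along the bar.
- knob_b_grip (a point): Grip point of knob_b, the same in all sizes.
- cover_grip (a point): Grip point of the loose blue cover (about 60 g), which stands on the table on its plug: on its axis, 54 mm above its underside (28 mm above cover_rim), on its upright fin (44 mm long, 14 mm thick, from 32 to 66 mm above the underside). x axis along the fin, z up. Below the fin: round blue rim 88 mm across, 6 mm thick; black plug 26 mm high. Fits the opening at any yaw.
- cover_rim (a point): Centre of the underside of the cover's rim, 26 mm above the cover's underside. The plug below is 52 mm across at its foot, widest (64 mm) 8 to 11 mm up. Home is 3 mm above opening. The plug meets the balls 14 mm above home; the push climbs to 8 to 15 N at about 11 mm, suddenly drops by 7 mm, then the balls draw the cover down. At home it stops hard on the ring: then push on with about 10 N.
- cassette1: White test cassette lying flat, 70 by 21 by 6 mm; a bystander. Origin: centre of its underside.
- cassette2: White test cassette lying flat, 70 by 21 by 6 mm; a bystander. Origin: centre of its underside.
- cassette3: White test cassette lying flat, 70 by 21 by 6 mm; a bystander. Origin: centre of its underside.
- tube_rack: Blue rack with four capped sample tubes, 60 by 150 mm, 102 mm high, free to slide; a bystander. Origin: centre of its underside.
- jar: Small amber jar, 50 mm diameter, 60 mm high; a bystander. Origin: centre of its underside.
Not all that is in view belongs to the job. Leave any pink or red look-alike of the part that bears cover_grip alone.

How it is judged:
By the outcome, as a careful person would: the job done as asked, in the order asked, and still so for the second after the job is handed in, while the arm keeps its last pose, push and grip.
It also fails if it takes over 72 s, if anything falls off the work surface, if the arm or the gripper's body presses on something with over 40 N, if the wrist force passes 120 N, or if a joint passes its speed limit or range.

## Robot

A 7-joint arm with a two-finger parallel gripper is mounted at the origin on the work surface. World frame = base frame: x ahead of the robot, y to its left, z up, the work surface at z = 0. Lengths are in m, angles in rad, forces in N, time in s.
With the tool pointing down it reaches from about 0.425 to 0.925 m from the base axis. Payload 6.8 kg.
Tool frame: the origin (TCP) lies on the mounting face of the last link; the fingertips stand 182 mm ahead of it and the grasp point (between the pads) lies 163 mm ahead of it; z points along the fingers, y is the direction in which the jaws open and shut (so a half turn about z gives the same grasp; the last joint's range is limited). The gripper opens to 88 mm and grips with 3 to 60 N. Pads are 20 mm wide; open, the fingers measure 115 mm over their backs; the gripper's body (75 mm by 178 mm) begins 61 mm behind the grasp point.
Start: joints at [1.201, 0.477, 0.022, 1.555, -0.011, 1.109, -0.083], TCP at [0.175, -0.652, 0.405] pointing down, gripper open.
Joint ranges: [-2.96, 2.96], [-0.34, 2.1], [-1.41, 1.46], [0.24, 2.44], [-1.37, 4.51], [0.17, 1.92], [-2.96, 2.96]. Speed limits (rad/s): [2.39, 2.39, 3.14, 3.14, 3.14, 3.14, 3.14].

## Interface

Orientations are given as a rotation vector (axis times angle).
In Python, from cell import monitor, viewer, r gives the robot as it stands.
- The arm moves only by the tool arm_command, never from a script. Its argument "increments" is a list of rows, each a list of 6 numbers: the shift along the tool's x, y, z in mm, then the turn, a rotation vector about the tool's x, y, z in rad. In form: [[tx, ty, tz, wx, wy, wz], ...]. A call has exactly 10 rows; each row shifts and turns the commanded pose from where the row before left it, along the tool's axes as they then stand; what a row does not reach is not made up. A row lasts 1/12 s, in which the tool goes at most 41.7 mm and 7.16 degrees, less where a joint would pass 70% of its speed; a pose out of reach is approached as far as the arm can. A call with a gripper value outside its range is refused whole. "gripper" is the opening in per cent of the stroke, from 0 (shut) to 100 (fully open), set as the call begins (left out, the last holds). The fingers move at their own pace and stop on an object; "force" is the grip in N (left out, the last holds). Time passes only in rows, so rows that do not move let the fingers close, or fill a call up. It gives the time, the measured TCP pose, the force and the opening at its end, in the units of the state.
- monitor.observe(): the state, without advancing time (a new reading comes with each control period).
- viewer.camera(name): name is "scene" or "top" or "wrist"; returns a dict with "color" (480x640x3 uint8, red, green, blue), "range_z" (480x640 float32, m along the optical axis (not along the pixel's ray), 0 where there is no reading), "fx", "fy", "cx", "cy" (pixels), "eye" and "rotation" of the camera in the world. Camera axes: x right, y up, looking along -z (the intrinsics and any distortion apply to the point x, -y, -z); pixel columns grow to the right and rows downward; lengths in m; the calibration is good to about 2 mm. A picture is of the moment at which its call begins.
- r.sign_off(): hands the job in, once; it reports no verdict.
The state is a dict: "t": time; "q": joint angles; "dq": joint speeds; "joint_torque": joint torques, N m; "ee_pos": TCP position; "ee_rot": TCP orientation; "ft_force": force on the tool from outside, world axes, zero at the start; "torque": the same for the moment, N m; "width": finger opening in m.
Only numpy, scipy, OpenCV 4.12 (cv2) and the standard library are available. Lean on these libraries where they do the work, as an engineer would, in place of code of your own. Each camera call takes 0.05 s, during which the arm holds its last target.

## Working session

There is one attempt and no reset: what is moved stays moved. The work goes in short steps, Python scripts to look and compute and a tool call to move; the robot and the scene stay as the last step left them, time stands still between calls to the robot, and variables do not carry over. Pictures are saved under pics/ and viewed, and the job is handed in when it is done.

Besides the shell and the picture viewer there is one more tool, called after "Emit:" in YAML: its name, and indented under it one key for each argument. arm_command: Moves the arm, as the interface text tells. Its arguments: {"type":"object","properties":{"increments":{"type":"array","items":{"type":"array","items":{"type":"number"}}},"gripper":{"type":"number"},"force":{"type":"number"}},"required":["increments"]}

```bash
ls; mkdir -p pics; python3 - <<'E'
from cell import monitor, viewer, r
import cv2,numpy as np
s=monitor.observe();print(s)
for n in ["scene","top","wrist"]:
    c=viewer.camera(n);cv2.imwrite(f"pics/{n}0.png",c["color"][:,:,::-1]);np.savez(f"{n}0.npz",**c)
    print(n,c["eye"],c["rotation"],c["fx"],c["fy"],c["cx"],c["cy"],[k for k in c])
E
```

```text
pics
{'t': 0.0, 'q': array([ 1.2008744 ,  0.47780865,  0.02235723,  1.5564512 , -0.01151998,
        1.10931697, -0.08309153]), 'dq': array([ 4.51319722e-05,  8.21266296e-04, -2.12477643e-04, -4.74417795e-04,
        5.72353466e-04, -9.33431920e-04,  1.23756130e-03]), 'joint_torque': array([ 1.14754846e-03, -5.82842767e+01,  1.53508667e+00, -2.72602594e+01,
       -5.43023308e-02,  1.72396190e-02,  1.83675998e-04]), 'ee_pos': array([ 0.17464732, -0.65172718,  0.40367614]), 'ee_rot': array([-3.11290686e+00, -4.09866534e-01,  5.79742100e-04]), 'ft_force': array([ 0.42305169, -0.02603028, -0.10331628]), 'torque': array([-0.01891178, -0.00439135,  0.00817808]), 'width': 0.08805093033739707}
scene [1.38511576 0.0966396  0.77165274] [0.69573145 0.68384558 1.46738531] 451.53005240299245 451.53005240299245 321.520690007882 239.60577012607808 ['color', 'range_z', 'fx', 'fy', 'cx', 'cy', 'eye', 'rotation']
top [0.48775444 0.11662078 0.92920033] [ 0.07104787 -0.1023397  -1.56106097] 480.40865753647347 480.40865753647347 312.1623444921565 236.4433551228305 ['color', 'range_z', 'fx', 'fy', 'cx', 'cy', 'eye', 'rotation']
wrist [ 0.25042981 -0.63232878  0.38443616] [-0.24577474  0.19018475 -1.29902983] 346.6730380770602 346.6730380770602 317.794875153347 238.54625600892146 ['color', 'range_z', 'fx', 'fy', 'cx', 'cy', 'eye', 'rotation']
```

View pics/scene0.png

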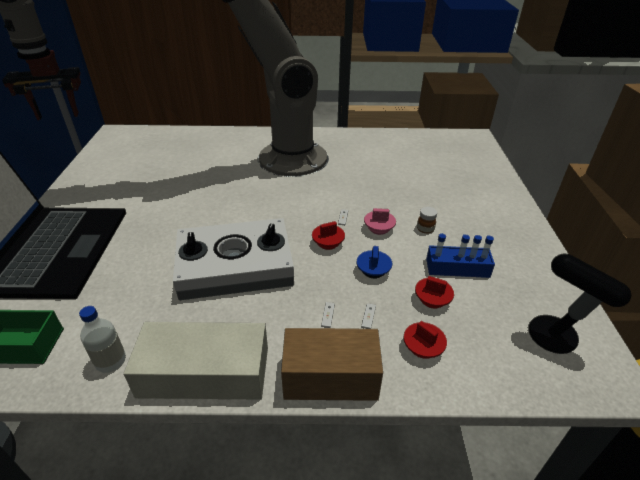

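View pics/top0.png

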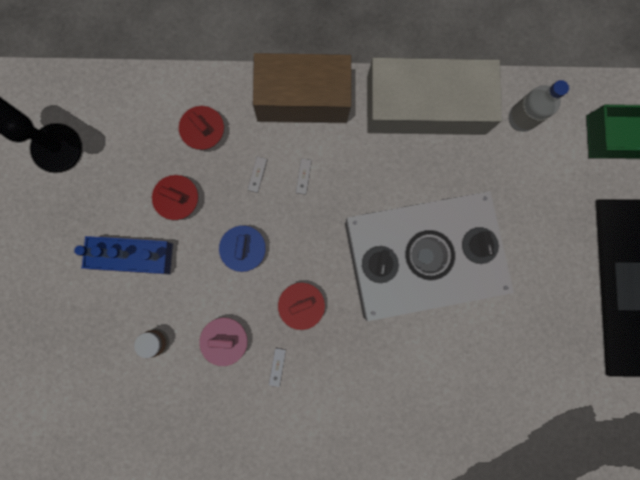

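View pics/wrist0.png

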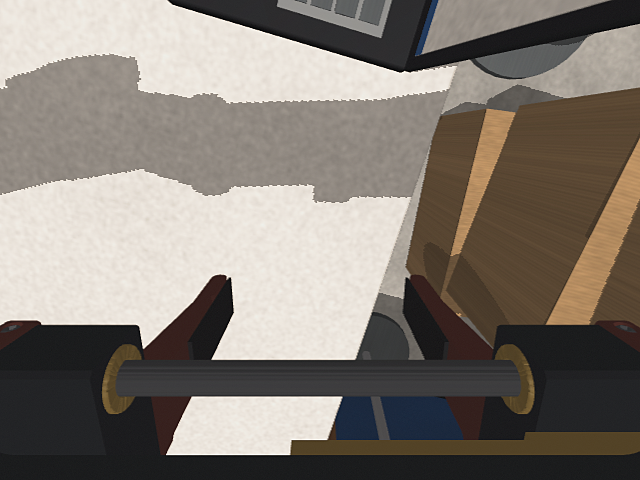

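The only blue cover is at top (242,248) and scene (374,263). The look-alikes are red at top (202,128), (176,197) and (302,305), and pink at (223,341). The blue one fits the description. The reader is at top (428,255), with knobs at (380,264) and (481,245). I'll confirm with enlarged crops.

```bash
cat > h.py <<'E'
import numpy as np,cv2
from scipy.spatial.transform import Rotation as R
def load(n): return dict(np.load(n+".npz"))
def P(c,u,v,z=None,plane=None):
    u=np.asarray(u,float);v=np.asarray(v,float)
    d=np.stack([(u-c["cx"])/c["fx"],-(v-c["cy"])/c["fy"],-np.ones_like(u)],-1)
    Rm=R.from_rotvec(c["rotation"]).as_matrix()
    w=d@Rm.T
    if plane is not None: s=(plane-c["eye"][2])/w[...,2]
    else: s=c["range_z"][v.astype(int),u.astype(int)] if z is None else z
    return c["eye"]+w*np.asarray(s)[...,None]
def cloud(c):
    v,u=np.mgrid[0:480,0:640]; return P(c,u,v)
def crop(c,x0,y0,x1,y1,k,name,gain=1):
    im=c["color"][y0:y1,x0:x1,::-1]; im=np.clip(im.astype(float)*gain,0,255).astype(np.uint8)
    cv2.imwrite(name,cv2.resize(im,None,fx=k,fy=k,interpolation=cv2.INTER_CUBIC))
E
python3 - <<'E'
from h import *
c=load("top0")
crop(c,340,185,520,325,4,"pics/tcrop_reader.png",2)
crop(c,150,170,340,310,4,"pics/tcrop_cover.png",1.8)
p=cloud(c)
for u,v in [(428,255),(300,220),(365,225),(242,248),(380,264),(481,245)]: print(u,v,p[v,u].round(4))
E
```

```text
428 255 [ 0.5543 -0.1193  0.0313]
300 220 [ 0.6232  0.1224 -0.0009]
365 225 [0.6059 0.0034 0.0628]
242 248 [0.5616 0.2259 0.0651]
380 264 [ 0.5325 -0.0162  0.1074]
481 245 [ 0.5686 -0.199   0.0883]
```

View pics/tcrop_reader.png

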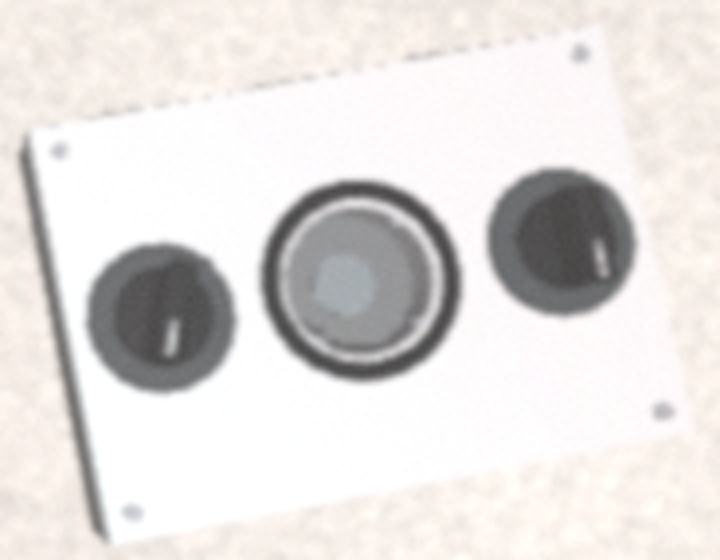

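View pics/tcrop_cover.png

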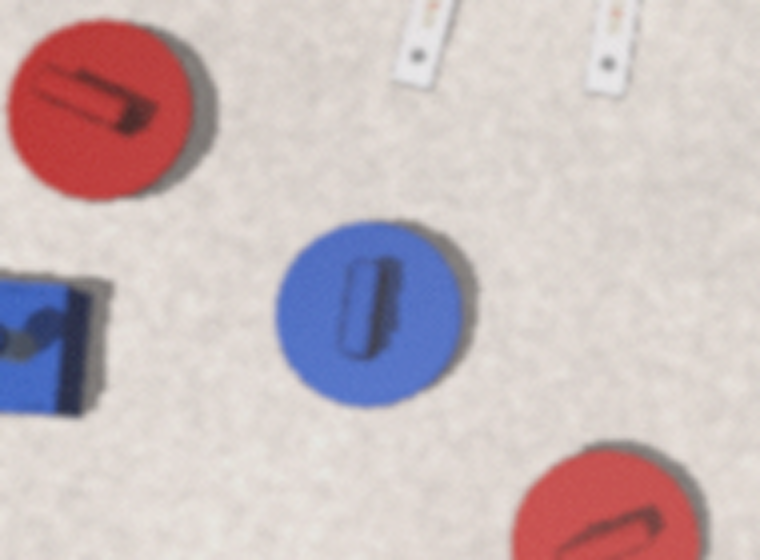

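The crop confirms it: blue cover at about (242,248), with its fin roughly along the image's vertical. Reader knobs are at (380,264) and (480,245). Next I'll get precise poses from both cameras.

```bash
cat > meas.py <<'E'
from h import *
def ptscams(names=("top0","scene0")):
    for n in names:
        c=load(n);yield n,c,cloud(c)
if __name__=="__main__":
  for n,c,p in ptscams():
    col=c["color"].astype(int);z=p[...,2]
    ok=c["range_z"]>0
    print(n)
    tab=ok&(np.abs(z)<.006)&(p[...,0]>.4)&(p[...,0]<.75)&(np.abs(p[...,1])<.4)
    print(" table z",np.median(z[tab]),z[tab].std())
    # reader white top
    m=ok&(np.abs(z-.0645)<.005)&(p[...,0]>.4)&(p[...,0]<.72)&(p[...,1]<.06)&(p[...,1]>-.32)&(col.min(-1)>70)
    q=p[m]
    rc=cv2.minAreaRect((q[:,:2]*1000).astype(np.float32)); print(" reader",len(q),np.median(q[:,2]),rc)
    # dark in reader top neighbourhood: gasket
    for nm,(cx,cy),zl,zh,rad in [("knobL",(.5325,-.0162),.100,.115,.03),("knobR",(.5686,-.199),.100,.115,.03)]:
        d=np.hypot(p[...,0]-cx,p[...,1]-cy)
        mm=ok&(d<rad)&(z>zl)&(z<zh);q=p[mm]
        if len(q)>5:
            rr=cv2.minAreaRect((q[:,:2]*1000).astype(np.float32)); print(" ",nm,len(q),np.median(q[:,2]),q[:,:2].mean(0),rr)
    b=ok&(col[...,2]>col[...,0]*1.5+15)&(np.hypot(p[...,0]-.56,p[...,1]-.226)<.06)
    f=b&(z>.058);q=p[f]; print(" fin",len(q),np.median(q[:,2]),cv2.minAreaRect((q[:,:2]*1000).astype(np.float32)))
    f=b&(np.abs(z-.032)<.005);q=p[f]; print(" rim",len(q),np.median(q[:,2]),cv2.minEnclosingCircle((q[:,:2]*1000).astype(np.float32)))
E
python3 meas.py
```

```text
top0
 table z -0.00103193030408949 0.0017193431993244768
 reader 11809 0.06399482115599597 ((552.6007690429688, -114.333984375), (190.3274688720703, 271.4551086425781), 11.142277717590332)
  knobL 203 0.10739993405456583 [ 0.53454224 -0.02202833] ((534.648193359375, -22.784976959228516), (14.240923881530762, 41.35325241088867), 80.38333129882812)
  knobR 210 0.10727170542776965 [ 0.5699572  -0.20361007] ((570.4953002929688, -204.5772247314453), (41.815032958984375, 14.785077095031738), 6.480912208557129)
 fin 169 0.06471388317201954 ((564.2666015625, 231.3337860107422), (13.225502967834473, 43.34675979614258), 82.56367492675781)
 rim 1281 0.0311315013262512 ((564.5481567382812, 230.5276641845703), 42.46086883544922)
scene0
 table z -0.0017035769289289737 0.0017278287445043976
 reader 4205 0.06323754221340838 ((553.0914306640625, -115.73081970214844), (196.85342407226562, 270.36236572265625), 11.471017837524414)
  knobL 76 0.10615412412466924 [ 0.53955025 -0.02379485] ((538.1161499023438, -24.044578552246094), (13.929447174072266, 44.090049743652344), 78.16029357910156)
  knobR 85 0.10651110055717306 [ 0.57582363 -0.20503982] ((573.3827514648438, -206.14622497558594), (43.362327575683594, 13.284005165100098), 9.764558792114258)
 fin 79 0.06346170956720942 ((567.6841430664062, 228.62960815429688), (14.604039192199707, 42.76140594482422), 84.57537841796875)
 rim 581 0.03017374583592669 ((567.7620239257812, 229.27081298828125), 44.347103118896484)
```

Both cameras agree within about 3 mm, and the sizes match the given ones (190 x 271, 42 x 14, radius 44). The top view fits knob spacing ±93 mm best:

| Item | Position (mm) | Angle |
|---|---|---|
| Opening | (552.6, -114) | reader yaw 11.1° |
| Left knob | (534.6, -23) | bar at -9.6° (v≈0.36) |
| Right knob | (570.5, -205) | bar at 6.5° (v≈0.08) |
| Cover | (564.5, 231) | fin at -7.4° |

Next is a helper that works out the remaining motion.

```bash
cat > go.py <<'E'
import sys
from h import *
from cell import monitor
def rem(x,y,zgrasp,ang):
    s=monitor.observe(); M=R.from_rotvec(s["ee_rot"]).as_matrix()
    t=np.array([x,y,zgrasp+163])/1000 if x<2000 else None
    a=np.deg2rad(ang)
    T=np.column_stack([[np.cos(a),np.sin(a),0],[np.sin(a),-np.cos(a),0],[0,0,-1]])
    print("t",round(s["t"],2),"grasp mm",((s["ee_pos"]+M[:,2]*.163)*1000).round(1),"toolx deg",np.rad2deg(np.arctan2(M[1,0],M[0,0])).round(2),"w",round(s["width"]*1000,1))
    g=s["ee_pos"]
    print("shift tool mm",(M.T@(t-g)*1000).round(1),"shift if at target orient",(T.T@(t-g)*1000).round(1),"turn",R.from_matrix(M.T@T).as_rotvec().round(4))
    print("q",s["q"].round(2),"F",s["ft_force"].round(1),"T",s["torque"].round(2))
if __name__=="__main__": rem(*map(float,sys.argv[1:5]))
E
python3 go.py 534.6 -23 200 -9.6
```

```text
t 0.15 grasp mm [ 174.6 -651.6  240.9] toolx deg 15.0 w 87.6
shift tool mm [ 510.4 -514.2   41.6] shift if at target orient [ 250.  -680.    40.9] turn [-1.300e-03  4.000e-04  4.294e-01]
q [ 1.2   0.48  0.02  1.56 -0.01  1.11 -0.08] F [-0.4  0.1  0.2] T [ 0.02  0.04 -0.01]
```

Emit:
arm_command:
  increments:
    - [25,-26,0,0,0,0]
    - [25,-26,0,0,0,0]
    - [25,-26,0,0,0,0]
    - [25,-26,0,0,0,0]
    - [25,-26,0,0,0,0]
    - [25,-26,0,0,0,0]
    - [25,-26,0,0,0,0]
    - [25,-26,0,0,0,0]
    - [25,-26,0,0,0,0]
    - [25,-26,0,0,0,0]
  gripper: 100

```text
t: 0.98
ee_pos: [0.3493, -0.3344, 0.4046]
ee_rot: [3.115, 0.41, -0.0]
ft_force: [0.1, 0.1, -0.1]
width: 0.088
```

```bash
python3 go.py 534.6 -23 200 -9.6
```

```text
t 0.98 grasp mm [ 349.3 -334.4  241.6] toolx deg 14.99 w 88.0
shift tool mm [ 259.6 -252.9   41.6] shift if at target orient [ 130.8 -338.    41.6] turn [1.000e-04 2.000e-04 4.293e-01]
q [ 0.77  0.17 -0.15  1.99  0.03  0.98 -0.71] F [ 0.1  0.1 -0.1] T [-0.04 -0.07  0.1 ]
```

Emit:
arm_command:
  increments:
    - [26,-25,0,0,0,0]
    - [26,-25,0,0,0,0]
    - [26,-25,0,0,0,0]
    - [26,-25,0,0,0,0]
    - [26,-25,0,0,0,0]
    - [26,-25,0,0,0,0]
    - [26,-25,0,0,0,0]
    - [26,-25,0,0,0,0]
    - [26,-25,0,0,0,0]
    - [26,-25,0,0,0,0]

```text
t: 1.82
ee_pos: [0.5358, -0.0258, 0.4046]
ee_rot: [3.115, 0.41, -0.0]
ft_force: [0.1, -0.4, 0.9]
width: 0.0878
```

Emit:
arm_command:
  increments:
    - [0,0,0,0,0,-0.12]
    - [0,0,0,0,0,-0.12]
    - [0,0,0,0,0,-0.12]
    - [0,0,0,0,0,-0.12]
    - [0,0,0,0,0,-0.12]
    - [0,0,0,0,0,-0.12]
    - [0,0,0,0,0,-0.12]
    - [0,0,0,0,0,-0.12]
    - [0,0,0,0,0,-0.12]
    - [0,0,0,0,0,-0.12]

```text
t: 2.65
ee_pos: [0.5352, -0.0275, 0.4044]
ee_rot: [-2.333, -2.104, 0.001]
ft_force: [0.2, -1.1, 0.3]
width: 0.0875
```

Emit:
arm_command:
  increments:
    - [0,0,0,0,0,-0.12]
    - [0,0,0,0,0,-0.12]
    - [0,0,0,0,0,-0.12]
    - [0,0,0,0,0,-0.12]
    - [0,0,0,0,0,-0.12]
    - [0,0,0,0,0,-0.12]
    - [0,0,0,0,0,-0.12]
    - [0,0,0,0,0,-0.12]
    - [0,0,0,0,0,-0.12]
    - [0,0,0,0,0,-0.12]

```text
t: 3.48
ee_pos: [0.5352, -0.0276, 0.4045]
ee_rot: [-0.738, -3.053, 0.0]
ft_force: [0.4, 0.5, -0.5]
width: 0.0879
```

```bash
python3 go.py 534.6 -23 200 170.4; python3 - <<'E'
from h import *
from cell import viewer
c=viewer.camera("wrist");cv2.imwrite("pics/w1.png",c["color"][:,:,::-1]);np.savez("w1.npz",**c)
E
```

```text
t 3.48 grasp mm [535.1 -27.6 241.5] toolx deg 152.84 w 87.9
shift tool mm [ 2.6  3.8 41.5] shift if at target orient [ 1.4  4.4 41.5] turn [-3.000e-04 -4.000e-04 -3.065e-01]
q [ 0.6   0.36 -0.82  1.85  0.3   1.07  0.76] F [ 0.4  0.5 -0.5] T [ 0.02 -0.1  -0.01]
```

View pics/w1.png

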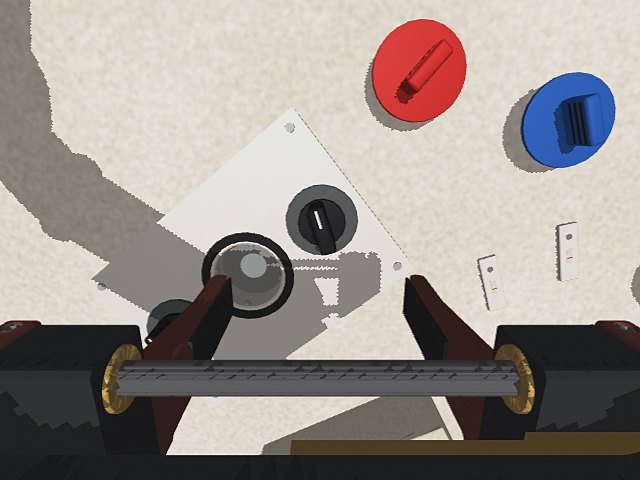

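The wrist view shows the left knob at (322,222), the opening at (247,275), and the blue cover at (570,118) with its fin at (583,120). I'll cross-check positions with this view.

```bash
cat > mw.py <<'E'
from h import *
import sys
def run(n):
    c=load(n);p=cloud(c);z=p[...,2];ok=(c["range_z"]>0)&(np.mgrid[0:480,0:640][0]<270)
    col=c["color"].astype(int)
    for nm,(cx,cy) in [("knobL",(.5346,-.023)),("knobR",(.5705,-.205)),("fin",(.5645,.231))]:
        lo=.1 if nm!="fin" else .058
        m=ok&(np.hypot(p[...,0]-cx,p[...,1]-cy)<.033)&(z>lo)&(z<lo+.015)
        q=p[m]
        if len(q)>20:
            q=q[q[:,2]>np.median(q[:,2])-.003]
            print(nm,len(q),np.median(q[:,2]).round(4),cv2.minAreaRect((q[:,:2]*1000).astype(np.float32)))
    b=ok&(col[...,2]>col[...,0]*1.5+15)&(np.hypot(p[...,0]-.5645,p[...,1]-.23)<.06)&(np.abs(z-.032)<.004)
    if b.sum()>50: print("rim",b.sum(),cv2.minEnclosingCircle((p[b][:,:2]*1000).astype(np.float32)))
    # gasket: dark, z~.068
    g=(c["range_z"]>0)&(col.max(-1)<40)&(np.abs(z-.068)<.004)&(np.abs(np.hypot(p[...,0]-.5526,p[...,1]+.114)-.0415)<.009)
    if g.sum()>50:
        q=(p[g][:,:2]*1000).astype(np.float32); h=cv2.convexHull(q); print("gasket",g.sum(),np.median(z[g]).round(4),cv2.minEnclosingCircle(q),cv2.fitEllipse(h))
run(sys.argv[1])
E
python3 mw.py w1; python3 mw.py top0
```

```text
knobL 787 0.1094 ((534.3973388671875, -24.636638641357422), (13.744600296020508, 41.354766845703125), 80.60830688476562)
fin 895 0.0663 ((564.0447998046875, 227.72256469726562), (14.923434257507324, 43.74062728881836), 81.84791564941406)
rim 4932 ((564.582275390625, 228.00596618652344), 44.57774353027344)
gasket 1381 0.0686 ((553.2138061523438, -115.3795166015625), 45.681705474853516) ((552.93310546875, -115.35064697265625), (89.68315124511719, 90.40978240966797), 61.21498107910156)
knobL 148 0.1076 ((539.1197509765625, -23.480337142944336), (14.074872016906738, 32.32605743408203), 81.55744934082031)
knobR 185 0.1075 ((570.0084838867188, -204.6325225830078), (40.835166931152344, 14.785077095031738), 6.480912208557129)
fin 175 0.0648 ((564.3533935546875, 229.926025390625), (14.51231861114502, 42.75016403198242), 83.21247863769531)
rim 1246 ((564.5481567382812, 230.5276641845703), 42.46086883544922)
```

Emit:
arm_command:
  increments:
    - [0,0,15,0,0,-0.1]
    - [0,0,15,0,0,-0.1]
    - [0,0,15,0,0,-0.106]
    - [1,3,15,0,0,0]
    - [0,0,15,0,0,0]
    - [0,0,15,0,0,0]
    - [0,0,10,0,0,0]
    - [0,0,5,0,0,0]
    - [0,0,0,0,0,0]
    - [0,0,0,0,0,0]

```text
t: 4.37
ee_pos: [0.5351, -0.0242, 0.3]
ee_rot: [0.274, 3.129, 0.0]
ft_force: [-0.6, 0.1, 0.2]
width: 0.0879
```

```bash
python3 go.py 534.6 -24.4 102 170.4; python3 - <<'E'
from h import *
from cell import viewer
c=viewer.camera("wrist");cv2.imwrite("pics/w2.png",c["color"][:,:,::-1]);np.savez("w2.npz",**c)
E
```

```text
t 4.37 grasp mm [535.1 -24.2 137. ] toolx deg 170.01 w 87.9
shift tool mm [ 0.4 -0.3 35. ] shift if at target orient [ 0.4 -0.3 35. ] turn [ 0.0001  0.0002 -0.0069]
q [ 0.57  0.5  -0.81  1.94  0.47  0.89  0.91] F [-0.6  0.1  0.2] T [ 0.1  -0.11 -0.04]
```

View pics/w2.png

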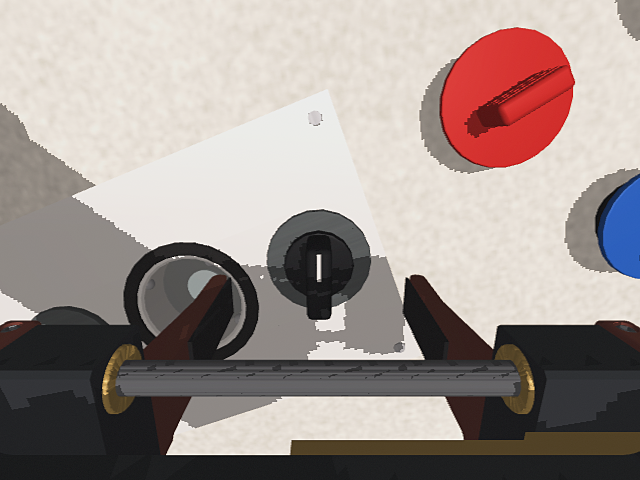

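The bar is upright at column 318, centred between the fingers (about 232 and 408). I'll descend, then close.

Emit:
arm_command:
  increments:
    - [0,0,6,0,0,-0.007]
    - [0,0,7,0,0,0]
    - [0,0,7,0,0,0]
    - [0,0,7,0,0,0]
    - [0,0,5,0,0,0]
    - [0,0,3,0,0,0]
    - [0,0,0,0,0,0]
    - [0,0,0,0,0,0]
    - [0,0,0,0,0,0]
    - [0,0,0,0,0,0]

```text
t: 5.25
ee_pos: [0.5351, -0.0242, 0.265]
ee_rot: [0.262, 3.13, 0.0]
ft_force: [-0.0, 0.4, 0.4]
width: 0.0879
```

Emit:
arm_command:
  increments:
    - [0,0,0,0,0,0]
    - [0,0,0,0,0,0]
    - [0,0,0,0,0,0]
    - [0,0,0,0,0,0]
    - [0,0,0,0,0,0]
    - [0,0,0,0,0,0]
    - [0,0,0,0,0,0]
    - [0,0,0,0,0,0]
    - [0,0,0,0,0,0]
    - [0,0,0,0,0,0]
  gripper: 0
  force: 25

```text
t: 6.08
ee_pos: [0.5349, -0.0243, 0.2646]
ee_rot: [-0.262, -3.131, 0.0]
ft_force: [0.9, -0.4, -0.8]
width: 0.0245
```

```bash
python3 go.py 534.6 -24.4 102 170.4
```

```text
t 6.08 grasp mm [534.9 -24.3 101.6] toolx deg 170.44 w 24.5
shift tool mm [ 0.3 -0.1 -0.4] shift if at target orient [ 0.3 -0.1 -0.4] turn [-0.     -0.      0.0007]
q [ 0.53  0.55 -0.77  1.97  0.52  0.83  0.88] F [ 0.9 -0.4 -0.8] T [ 0.05 -0.2   0.05]
```

Still closing (24.5 mm). I'll wait a few rows, then start turning.

Emit:
arm_command:
  increments:
    - [0,0,0,0,0,0]
    - [0,0,0,0,0,0]
    - [0,0,0,0,0,0]
    - [0,0,0,0,0,0]
    - [0,0,0,0,0,0.03]
    - [0,0,0,0,0,0.06]
    - [0,0,0,0,0,0.08]
    - [0,0,0,0,0,0.08]
    - [0,0,0,0,0,0.08]
    - [0,0,0,0,0,0.08]

```text
t: 6.92
ee_pos: [0.5349, -0.0239, 0.2647]
ee_rot: [0.899, 3.01, 0.001]
ft_force: [0.8, 1.8, -1.0]
width: 0.014
```

```bash
python3 go.py 534.6 -24.4 102 105.2
```

```text
t 6.92 grasp mm [535.  -23.8 101.7] toolx deg 146.76 w 14.0
shift tool mm [-0.  -0.6 -0.3] shift if at target orient [-0.4 -0.4 -0.3] turn [ 6.000e-04 -3.000e-04  7.253e-01]
q [ 0.46  0.52 -0.68  1.97  0.45  0.8   0.52] F [ 0.8  1.8 -1. ] T [ 0.45 -0.22  0.04]
```

Emit:
arm_command:
  increments:
    - [0,0,0,0,0,0.09]
    - [0,0,0,0,0,0.09]
    - [0,0,0,0,0,0.09]
    - [0,0,0,0,0,0.09]
    - [0,0,0,0,0,0.09]
    - [0,0,0,0,0,0.09]
    - [0,0,0,0,0,0.08]
    - [0,0,0,0,0,0.04]
    - [0,0,0,0,0,0]
    - [0,0,0,0,0,0]

```text
t: 7.75
ee_pos: [0.5349, -0.0239, 0.2647]
ee_rot: [-1.819, -2.561, -0.0]
ft_force: [0.2, 2.8, 0.0]
width: 0.0141
```

```bash
python3 go.py 534.6 -24.4 102 105.2
```

```text
t 7.75 grasp mm [534.9 -23.9 101.7] toolx deg 109.23 w 14.1
shift tool mm [-0.4 -0.4 -0.3] shift if at target orient [-0.4 -0.4 -0.3] turn [ 0.0001 -0.0003  0.0703]
q [ 0.35  0.48 -0.52  1.98  0.34  0.76 -0.04] F [0.2 2.8 0. ] T [ 0.43 -0.12 -0.02]
```

Emit:
arm_command:
  increments:
    - [0,0,0,0,0,0.03]
    - [0,0,0,0,0,0.03]
    - [0,0,0,0,0,0.03]
    - [0,0,0,0,0,0.02]
    - [0,0,0,0,0,0.02]
    - [0,0,0,0,0,0.02]
    - [0,0,0,0,0,0.02]
    - [0,0,0,0,0,0]
    - [0,0,0,0,0,0]
    - [0,0,0,0,0,0]

```text
t: 8.58
ee_pos: [0.535, -0.0242, 0.2647]
ee_rot: [2.031, 2.396, 0.0]
ft_force: [0.3, 1.6, 0.5]
width: 0.0151
```

```bash
python3 go.py 534.6 -24.4 102 105.2
```

```text
t 8.58 grasp mm [535.  -24.2 101.7] toolx deg 99.44 w 15.1
shift tool mm [-0.1 -0.4 -0.3] shift if at target orient [-0.1 -0.4 -0.3] turn [ 3.000e-04  1.000e-04 -1.005e-01]
q [ 0.32  0.48 -0.48  1.98  0.32  0.76 -0.19] F [0.3 1.6 0.5] T [ 0.37 -0.23  0.8 ]
```

The stop is met: the moment rose to 0.8 N m and the jaws were pushed to 15.1 mm, about 0.1 rad past the stop. I'll open and rise.

Emit:
arm_command:
  increments:
    - [0,0,0,0,0,0]
    - [0,0,0,0,0,0]
    - [0,0,0,0,0,0]
    - [0,0,0,0,0,0]
    - [0,0,0,0,0,0]
    - [0,0,0,0,0,0]
    - [0,0,0,0,0,0]
    - [0,0,-15,0,0,0]
    - [0,0,-25,0,0,0]
    - [0,0,-25,0,0,0]
  gripper: 100

```text
t: 9.42
ee_pos: [0.5344, -0.0243, 0.3297]
ee_rot: [-2.03, -2.395, 0.002]
ft_force: [1.1, 0.2, 0.1]
width: 0.0781
```

```bash
python3 go.py 571 -206.2 170 186.5
```

```text
t 9.42 grasp mm [534.1 -24.2 166.7] toolx deg 99.41 w 78.1
shift tool mm [-185.5    6.3   -3.4] shift if at target orient [ -15.7 -184.9   -3.3] turn [-1.3000e-03 -2.3000e-03 -1.5201e+00]
q [ 0.35  0.39 -0.52  1.93  0.24  0.89 -0.13] F [1.1 0.2 0.1] T [-0.03 -0.12 -0.03]
```

Emit:
arm_command:
  increments:
    - [-25,1,0,0,0,0]
    - [-35,1,0,0,0,0]
    - [-35,1,0,0,0,0]
    - [-35,1,0,0,0,0]
    - [-35,2,0,0,0,0]
    - [-20,0,-2,0,0,0]
    - [0,0,0,0,0,-0.12]
    - [0,0,0,0,0,-0.12]
    - [0,0,0,0,0,-0.12]
    - [0,0,0,0,0,-0.12]

```text
t: 10.25
ee_pos: [0.5709, -0.206, 0.3315]
ee_rot: [-1.396, -2.814, 0.0]
ft_force: [-0.7, 0.0, 0.0]
width: 0.0877
```

Emit:
arm_command:
  increments:
    - [0,0,0,0,0,-0.12]
    - [0,0,0,0,0,-0.12]
    - [0,0,0,0,0,-0.12]
    - [0,0,0,0,0,-0.12]
    - [0,0,0,0,0,-0.12]
    - [0,0,0,0,0,-0.12]
    - [0,0,0,0,0,-0.12]
    - [0,0,0,0,0,-0.12]
    - [0,0,0,0,0,-0.08]
    - [0,0,0,0,0,0]

```text
t: 11.08
ee_pos: [0.5708, -0.2061, 0.3314]
ee_rot: [0.181, -3.136, -0.001]
ft_force: [-0.5, 1.3, -0.1]
width: 0.0878
```

```bash
python3 go.py 571 -206.2 102 186.5; python3 - <<'E'
from h import *
from cell import viewer
c=viewer.camera("wrist");cv2.imwrite("pics/w3.png",c["color"][:,:,::-1]);np.savez("w3.npz",**c)
c=viewer.camera("scene");np.savez("s3.npz",**c); crop(c,150,200,320,310,4,"pics/s3.png",1.3)
E
python3 mw.py w3; python3 mw.py s3
```

```text
t 11.08 grasp mm [ 570.8 -206.1  168.4] toolx deg -173.38 w 87.8
shift tool mm [-0.2 -0.1 66.4] shift if at target orient [-0.1 -0.1 66.4] turn [ 0.0005 -0.0003  0.002 ]
q [ 0.83  0.57 -0.8   1.75  0.47  1.02  1.54] F [-0.5  1.3 -0.1] T [ 0.09 -0.14 -0.03]
knobL 1241 0.1092 ((535.3831787109375, -29.120624542236328), (14.154229164123535, 35.12445831298828), 15.80331039428711)
knobR 797 0.1093 ((561.9411010742188, -208.7036590576172), (24.4062557220459, 13.949763298034668), 9.269050598144531)
gasket 979 0.0684 ((552.773193359375, -115.93024444580078), 45.709930419921875) ((552.6947631835938, -116.1291732788086), (90.28123474121094, 90.84654998779297), 169.52072143554688)
knobL 78 0.1063 ((534.8779907226562, -24.560100555419922), (19.60213279724121, 41.23203659057617), 14.242807388305664)
knobR 73 0.1063 ((572.8782348632812, -206.11282348632812), (43.9776725769043, 13.472681045532227), 10.903629302978516)
fin 73 0.0637 ((566.13818359375, 228.6327362060547), (14.40262508392334, 43.79459762573242), 84.91616821289062)
rim 447 ((564.9098510742188, 227.9995574951172), 44.005741119384766)
gasket 161 0.0662 ((556.4869384765625, -114.65995025634766), 45.024288177490234) ((556.2411499023438, -114.95150756835938), (86.56336975097656, 87.56441497802734), 12.39754867553711)
```

View pics/w3.png

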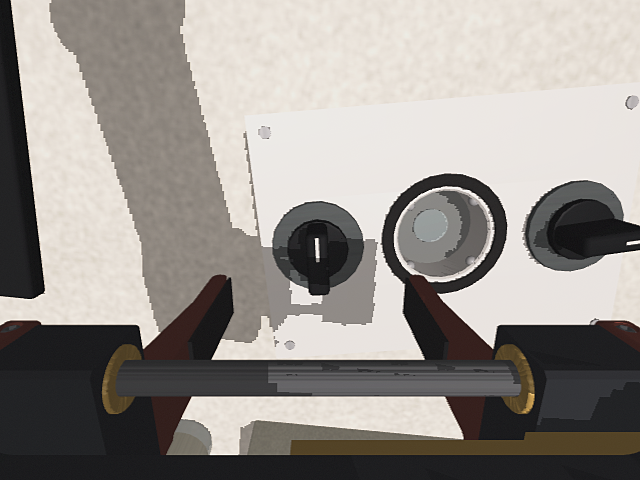

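The left knob's bar now lies at 105.8° (its stop is 105.2°). The right knob's bar is upright at column 318, centred. I'll descend and grip.

Emit:
arm_command:
  increments:
    - [0,0,8,0,0,0]
    - [0,0,12,0,0,0]
    - [0,0,12,0,0,0]
    - [0,0,12,0,0,0]
    - [0,0,10,0,0,0]
    - [0,0,8,0,0,0]
    - [0,0,4,0,0,0]
    - [0,0,0,0,0,0]
    - [0,0,0,0,0,0]
    - [0,0,0,0,0,0]

```text
t: 12.02
ee_pos: [0.5713, -0.2058, 0.2662]
ee_rot: [-0.178, 3.136, -0.0]
ft_force: [-0.4, 0.8, 0.3]
width: 0.0879
```

Emit:
arm_command:
  increments:
    - [0,0,0,0,0,0]
    - [0,0,0,0,0,0]
    - [0,0,0,0,0,0]
    - [0,0,0,0,0,0]
    - [0,0,0,0,0,0]
    - [0,0,0,0,0,0]
    - [0,0,0,0,0,0]
    - [0,0,0,0,0,0]
    - [0,0,0,0,0,0]
    - [0,0,0,0,0,0]
  gripper: 0
  force: 25

```text
t: 12.85
ee_pos: [0.571, -0.2058, 0.2657]
ee_rot: [-0.178, 3.137, -0.0]
ft_force: [0.7, 0.7, -0.4]
width: 0.0245
```

Emit:
arm_command:
  increments:
    - [0,0,0,0,0,0]
    - [0,0,0,0,0,0]
    - [0,0,0,0,0,0]
    - [0,0,0,0,0,0]
    - [0,0,0,0,0,0.03]
    - [0,0,0,0,0,0.06]
    - [0,0,0,0,0,0.08]
    - [0,0,0,0,0,0.08]
    - [0,0,0,0,0,0.08]
    - [0,0,0,0,0,0.08]

```text
t: 13.68
ee_pos: [0.571, -0.2061, 0.2657]
ee_rot: [0.471, 3.106, -0.001]
ft_force: [0.7, -1.5, -0.8]
width: 0.0138
```

```bash
python3 go.py 571 -206.2 102 105.2
```

```text
t 13.68 grasp mm [ 571.1 -206.1  102.7] toolx deg 162.77 w 13.8
shift tool mm [-0.  -0.1  0.7] shift if at target orient [-0.1 -0.1  0.7] turn [-1.0000e-04  4.0000e-04  1.0047e+00]
q [ 0.72  0.61 -0.65  1.8   0.47  0.88  1.12] F [ 0.7 -1.5 -0.8] T [-0.26 -0.3   0.  ]
```

Emit:
arm_command:
  increments:
    - [0,0,0,0,0,0.09]
    - [0,0,0,0,0,0.1]
    - [0,0,0,0,0,0.1]
    - [0,0,0,0,0,0.1]
    - [0,0,0,0,0,0.1]
    - [0,0,0,0,0,0.1]
    - [0,0,0,0,0,0.1]
    - [0,0,0,0,0,0.1]
    - [0,0,0,0,0,0.08]
    - [0,0,0,0,0,0.04]

```text
t: 14.52
ee_pos: [0.571, -0.2062, 0.2657]
ee_rot: [1.788, 2.583, -0.001]
ft_force: [-0.4, -1.5, -0.8]
width: 0.0136
```

Emit:
arm_command:
  increments:
    - [0,0,0,0,0,0.03]
    - [0,0,0,0,0,0.03]
    - [0,0,0,0,0,0.03]
    - [0,0,0,0,0,0.02]
    - [0,0,0,0,0,0.02]
    - [0,0,0,0,0,0.02]
    - [0,0,0,0,0,0.01]
    - [0,0,0,0,0,0]
    - [0,0,0,0,0,0]
    - [0,0,0,0,0,0]

```text
t: 15.35
ee_pos: [0.571, -0.2062, 0.2657]
ee_rot: [1.983, 2.436, -0.001]
ft_force: [-0.1, -4.0, -1.0]
width: 0.0151
```

```bash
python3 go.py 571 -206.2 102 105.2
```

```text
t 15.35 grasp mm [ 571.  -206.2  102.7] toolx deg 101.71 w 15.1
shift tool mm [-0.1  0.   0.7] shift if at target orient [-0.1  0.   0.7] turn [-0.0002  0.0006 -0.0609]
q [ 0.54  0.56 -0.4   1.81  0.29  0.82  0.21] F [-0.1 -4.  -1. ] T [-0.96 -0.09  0.73]
```

The same signature (0.73 N m, 15.1 mm), so this stop is met too. I'll release, rise and check both.

Emit:
arm_command:
  increments:
    - [0,0,0,0,0,0.02]
    - [0,0,0,0,0,0]
    - [0,0,0,0,0,0]
    - [0,0,0,0,0,0]
    - [0,0,0,0,0,0]
    - [0,0,0,0,0,0]
    - [0,0,0,0,0,0]
    - [0,0,0,0,0,0]
    - [0,0,-25,0,0,0]
    - [0,0,-35,0,0,0]
  gripper: 100

```text
t: 16.18
ee_pos: [0.5697, -0.2056, 0.3232]
ee_rot: [-2.004, -2.411, 0.004]
ft_force: [0.8, -1.1, 0.6]
width: 0.0778
```

```bash
python3 go.py 564.5 228.2 180 172.4
```

```text
t 16.18 grasp mm [ 568.6 -205.3  160.2] toolx deg 100.55 w 77.8
shift tool mm [427.5  74.2 -18.8] shift if at target orient [ 62.5 429.3 -19.8] turn [-0.003  -0.0068 -1.254 ]
q [ 0.56  0.49 -0.42  1.78  0.24  0.94  0.22] F [ 0.8 -1.1  0.6] T [-0.04 -0.15 -0.01]
```

Emit:
arm_command:
  increments:
    - [10,2,-30,0,0,0]
    - [30,5,-10,0,0,0]
    - [36,6,0,0,0,0]
    - [36,6,0,0,0,0]
    - [36,6,0,0,0,0]
    - [36,6,0,0,0,0]
    - [36,6,0,0,0,0]
    - [36,6,0,0,0,0]
    - [36,6,0,0,0,0]
    - [36,6,0,0,0,0]

```text
t: 17.02
ee_pos: [0.5647, 0.1284, 0.3658]
ee_rot: [2.008, 2.416, 0.0]
ft_force: [0.3, -0.5, 0.5]
width: 0.0883
```

Emit:
arm_command:
  increments:
    - [36,6,0,0,0,0]
    - [36,6,0,0,0,0]
    - [25,5,0,0,0,0]
    - [0,0,0,0,0,-0.12]
    - [0,0,0,0,0,-0.12]
    - [0,0,0,0,0,-0.12]
    - [0,0,0,0,0,-0.12]
    - [0,0,0,0,0,-0.12]
    - [0,0,0,0,0,-0.12]
    - [0,0,0,0,0,-0.12]

```text
t: 17.85
ee_pos: [0.564, 0.2251, 0.3656]
ee_rot: [-0.839, -3.027, 0.0]
ft_force: [-1.2, -0.0, -0.5]
width: 0.0877
```

Emit:
arm_command:
  increments:
    - [0,0,0,0,0,-0.12]
    - [0,0,0,0,0,-0.12]
    - [0,0,0,0,0,-0.12]
    - [0,0,0,0,0,-0.05]
    - [0,0,0,0,0,0]
    - [0,0,0,0,0,0]
    - [0,0,0,0,0,0]
    - [0,0,0,0,0,0]
    - [0,0,0,0,0,0]
    - [0,0,0,0,0,0]

```text
t: 18.68
ee_pos: [0.564, 0.2253, 0.3657]
ee_rot: [0.215, 3.134, -0.0]
ft_force: [-0.7, -0.5, 0.6]
width: 0.0876
```

```bash
python3 go.py 564.5 228.2 130 172.4; python3 - <<'E'
from h import *
from cell import viewer
c=viewer.camera("wrist");cv2.imwrite("pics/w4.png",c["color"][:,:,::-1]);np.savez("w4.npz",**c)
c=viewer.camera("scene");np.savez("s4.npz",**c); crop(c,150,200,320,310,4,"pics/s4.png",1.3)
c=viewer.camera("top");np.savez("t4.npz",**c); crop(c,340,185,520,325,4,"pics/t4.png",2)
E
python3 mw.py w4; python3 mw.py s4; python3 mw.py t4
```

```text
t 18.68 grasp mm [564.  225.3 202.7] toolx deg 172.14 w 87.6
shift tool mm [-0.1  3.  72.7] shift if at target orient [-0.1  3.  72.7] turn [-0.0001  0.0002 -0.0046]
q [ 0.12  0.53 -0.82  1.72  0.44  1.08  0.59] F [-0.7 -0.5  0.6] T [ 0.04 -0.07 -0.05]
knobL 137 0.103 ((531.9373168945312, -5.6622467041015625), (6.442616939544678, 14.29875659942627), 77.2369613647461)
fin 807 0.0663 ((564.3056640625, 228.36561584472656), (14.223668098449707, 44.10523223876953), 82.788330078125)
rim 5631 ((564.5076904296875, 228.64794921875), 43.81203842163086)
knobL 81 0.1061 ((536.882568359375, -23.952594757080078), (15.730579376220703, 41.48261260986328), 17.674421310424805)
knobR 80 0.1063 ((571.929443359375, -206.3060302734375), (15.058965682983398, 40.49694061279297), 13.165445327758789)
fin 68 0.0637 ((566.4708251953125, 228.58448791503906), (13.519417762756348, 46.4931526184082), 79.95938110351562)
rim 443 ((564.9827880859375, 228.3262176513672), 43.933841705322266)
gasket 204 0.0662 ((554.4155883789062, -115.6953125), 46.597599029541016) ((554.7896118164062, -114.77072143554688), (87.83771514892578, 91.4868392944336), 111.21969604492188)
knobL 188 0.1076 ((534.5853881835938, -22.381040573120117), (13.83686351776123, 40.746063232421875), 15.567155838012695)
knobR 184 0.1077 ((570.4822998046875, -204.86427307128906), (13.762012481689453, 40.87027359008789), 15.54323959350586)
```

View pics/w4.png

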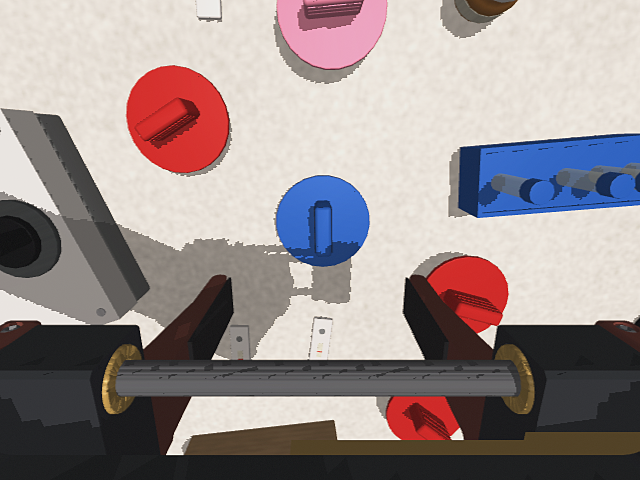

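View pics/t4.png

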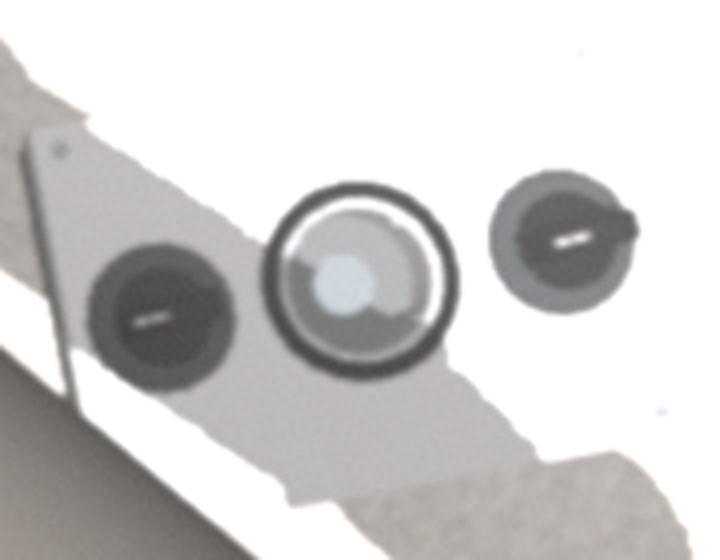

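Both bars lie at 105.5°, parallel and at their stops. The cover's fin is at (322,228) in the wrist view, centred between the fingers, with measured pose (564.4, 228.5), fin top at 66 mm. I'll descend onto it.

Emit:
arm_command:
  increments:
    - [0,3,12,0,0,0]
    - [0,0,18,0,0,0]
    - [0,0,20,0,0,0]
    - [0,0,20,0,0,0]
    - [0,0,20,0,0,0]
    - [0,0,15,0,0,0]
    - [0,0,10,0,0,0]
    - [0,0,5,0,0,0]
    - [0,0,0,0,0,0]
    - [0,0,0,0,0,0]

```text
t: 19.67
ee_pos: [0.5646, 0.2285, 0.2461]
ee_rot: [0.215, 3.134, 0.001]
ft_force: [-0.2, -0.8, -0.3]
width: 0.0879
```

```bash
python3 go.py 564.4 228.5 55 172.6; python3 - <<'E'
from h import *
from cell import viewer
c=viewer.camera("wrist");cv2.imwrite("pics/w5.png",c["color"][:,:,::-1]);np.savez("w5.npz",**c)
E
```

```text
t 19.67 grasp mm [564.7 228.6  83.1] toolx deg 172.17 w 87.9
shift tool mm [ 0.3 -0.  28.1] shift if at target orient [ 0.2 -0.  28.1] turn [ 0.0005  0.0005 -0.0076]
q [ 0.05  0.67 -0.73  1.8   0.57  0.89  0.48] F [-0.2 -0.8 -0.3] T [ 0.07 -0.12  0.01]
```

View pics/w5.png

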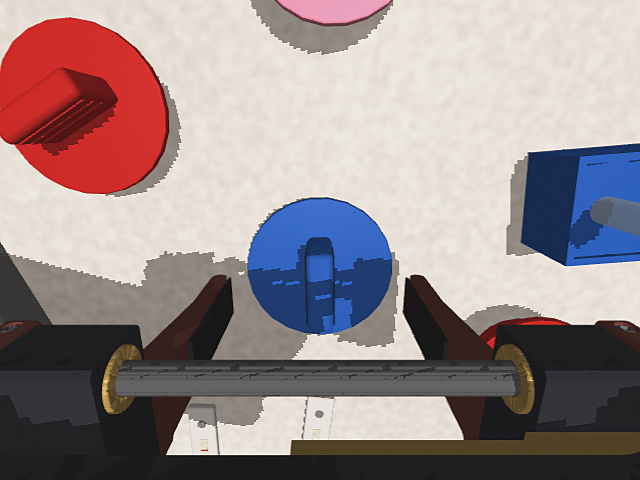

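The fin sits at column 320 between the fingers. I'll descend 28 mm and grip.

Emit:
arm_command:
  increments:
    - [0,0,6,0,0,-0.007]
    - [0,0,7,0,0,0]
    - [0,0,6,0,0,0]
    - [0,0,5,0,0,0]
    - [0,0,3,0,0,0]
    - [0,0,1,0,0,0]
    - [0,0,0,0,0,0]
    - [0,0,0,0,0,0]
    - [0,0,0,0,0,0]
    - [0,0,0,0,0,0]

```text
t: 20.55
ee_pos: [0.5645, 0.2282, 0.2179]
ee_rot: [0.204, 3.135, 0.0]
ft_force: [-0.4, 0.2, 0.9]
width: 0.0876
```

Emit:
arm_command:
  increments:
    - [0,0,0,0,0,0]
    - [0,0,0,0,0,0]
    - [0,0,0,0,0,0]
    - [0,0,0,0,0,0]
    - [0,0,0,0,0,0]
    - [0,0,0,0,0,0]
    - [0,0,0,0,0,0]
    - [0,0,0,0,0,0]
    - [0,0,0,0,0,0]
    - [0,0,0,0,0,0]
  gripper: 0
  force: 50

```text
t: 21.38
ee_pos: [0.5644, 0.2282, 0.2177]
ee_rot: [0.204, 3.135, -0.0]
ft_force: [0.2, -0.5, 0.7]
width: 0.0247
```

Emit:
arm_command:
  increments:
    - [0,0,0,0,0,0]
    - [0,0,0,0,0,0]
    - [0,0,0,0,0,0]
    - [0,0,0,0,0,0]
    - [0,0,0,0,0,0]
    - [0,0,-2,0,0,0]
    - [0,0,-5,0,0,0]
    - [0,0,-10,0,0,0]
    - [0,0,-10,0,0,0]
    - [0,0,-10,0,0,0]

```text
t: 22.22
ee_pos: [0.5645, 0.2284, 0.2561]
ee_rot: [0.204, 3.134, 0.001]
ft_force: [-0.5, -0.3, 0.2]
width: 0.014
```

```bash
python3 go.py 552.8 -115.6 170 172.6
```

```text
t 22.22 grasp mm [564.6 228.4  93.1] toolx deg 172.57 w 14.0
shift tool mm [ -32.9 -342.5  -77. ] shift if at target orient [ -32.7 -342.6  -76.9] turn [ 0.0004  0.0006 -0.0005]
q [ 0.05  0.66 -0.74  1.8   0.56  0.9   0.5 ] F [-0.5 -0.3  0.2] T [-0.   -0.15  0.03]
```

Gripped (14.0 mm). I'll raise it further and carry it over the opening.

Emit:
arm_command:
  increments:
    - [0,0,-25,0,0,0]
    - [0,0,-30,0,0,0]
    - [-1,-10,-30,0,0,0]
    - [-3,-30,-10,0,0,0]
    - [-3,-32,0,0,0,0]
    - [-3,-32,0,0,0,0]
    - [-3,-32,0,0,0,0]
    - [-3,-32,0,0,0,0]
    - [-3,-32,0,0,0,0]
    - [-3,-32,0,0,0,0]

```text
t: 23.05
ee_pos: [0.5559, -0.0061, 0.351]
ee_rot: [0.203, 3.134, -0.001]
ft_force: [0.4, -0.9, 0.2]
width: 0.0136
```

Emit:
arm_command:
  increments:
    - [-3,-32,0,0,0,0]
    - [-3,-32,0,0,0,0]
    - [-3,-25,0,0,0,0]
    - [-2,-15,0,0,0,0]
    - [0,-5,0,0,0,0]
    - [0,0,0,0,0,0]
    - [0,0,0,0,0,0]
    - [0,0,0,0,0,0]
    - [0,0,0,0,0,0]
    - [0,0,0,0,0,0]

```text
t: 23.88
ee_pos: [0.5531, -0.1129, 0.3498]
ee_rot: [0.2, 3.135, 0.0]
ft_force: [0.0, 0.6, -1.2]
width: 0.014
```

```bash
python3 go.py 552.8 -115.6 130 172.6;  python3 - <<'E'
from h import *
from cell import viewer
c=viewer.camera("wrist");cv2.imwrite("pics/w6.png",c["color"][:,:,::-1]);np.savez("w6.npz",**c)
c=viewer.camera("scene");np.savez("s6.npz",**c); crop(c,150,150,340,300,4,"pics/s6.png",1.3)
E
```

```text
t 23.88 grasp mm [ 553.1 -112.8  186.8] toolx deg 172.69 w 14.0
shift tool mm [-0.  -2.8 56.8] shift if at target orient [-0.  -2.8 56.8] turn [0.0003 0.0002 0.0015]
q [ 0.71  0.47 -0.8   1.84  0.4   1.    1.19] F [ 0.   0.6 -1.2] T [ 0.12 -0.13 -0.03]
```

View pics/w6.png

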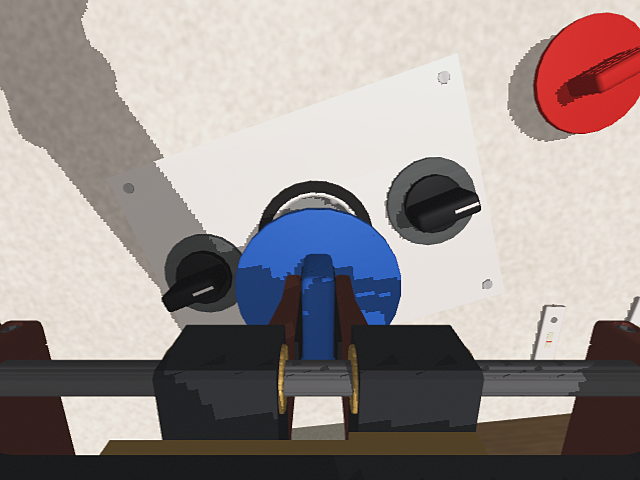

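View pics/s6.png

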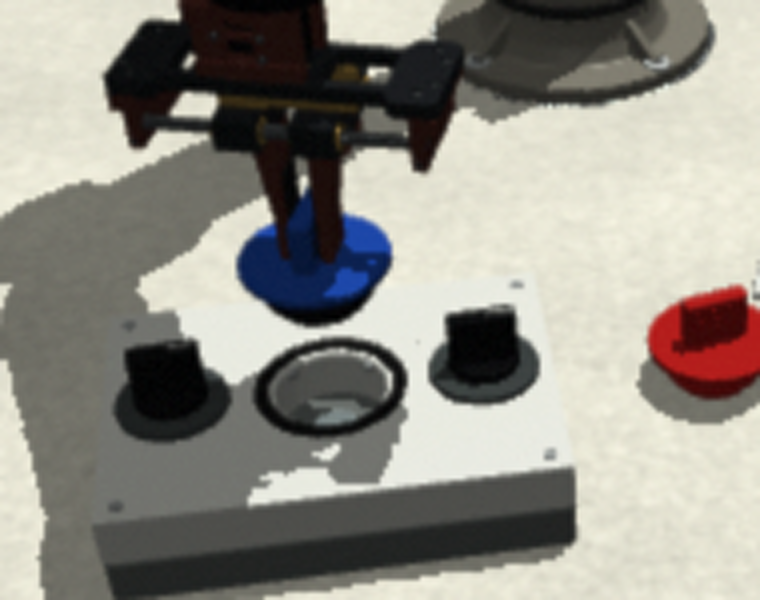

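The cover hangs level above the opening (rim in the wrist view at (318,280), gasket behind it at (315,215)). Shift 2.7 mm in y, then go down to just above the opening.

Emit:
arm_command:
  increments:
    - [0,-2.7,5,0,0,0]
    - [0,0,10,0,0,0]
    - [0,0,10,0,0,0]
    - [0,0,10,0,0,0]
    - [0,0,10,0,0,0]
    - [0,0,8,0,0,0]
    - [0,0,4,0,0,0]
    - [0,0,2,0,0,0]
    - [0,0,0,0,0,0]
    - [0,0,0,0,0,0]

```text
t: 24.82
ee_pos: [0.5528, -0.1168, 0.2909]
ee_rot: [0.204, 3.135, 0.0]
ft_force: [-1.0, 1.5, -0.5]
width: 0.0139
```

```bash
python3 go.py 552.9 -115.5 112 172.6;  python3 - <<'E'
from h import *
from cell import viewer
c=viewer.camera("wrist");cv2.imwrite("pics/w7.png",c["color"][:,:,::-1]);np.savez("w7.npz",**c)
c=viewer.camera("scene");np.savez("s7.npz",**c); crop(c,170,170,310,290,5,"pics/s7.png",1.3)
E
```

```text
t 24.82 grasp mm [ 552.9 -116.8  127.9] toolx deg 172.57 w 13.9
shift tool mm [ 0.1  1.3 15.9] shift if at target orient [ 0.1  1.3 15.9] turn [ 0.0001  0.0004 -0.0006]
q [ 0.67  0.55 -0.75  1.88  0.47  0.9   1.13] F [-1.   1.5 -0.5] T [ 0.06 -0.18  0.  ]
```

View pics/s7.png

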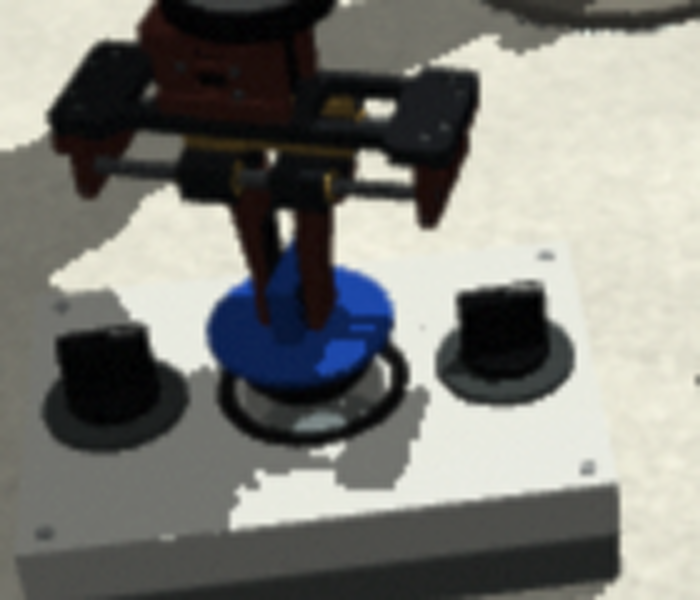

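View pics/w7.png

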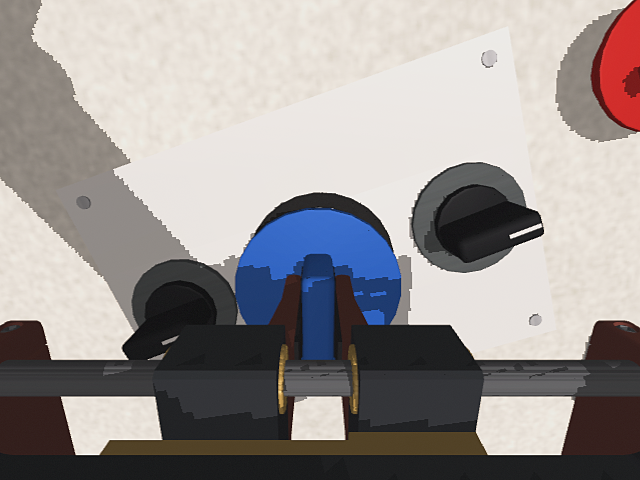

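```bash
python3 - <<'E'
from h import *
from scipy.optimize import least_squares
for n in ["w1","w3","w6","w7"]:
    c=load(n);p=cloud(c);z=p[...,2];col=c["color"].astype(int)
    g=(c["range_z"]>0)&(col.max(-1)<60)&(np.abs(z-.068)<.004)
    x,y=p[...,0]*1000-552.9,p[...,1]*1000+115.5; r_=np.hypot(x,y);g&=(r_<51)&(r_>33)
    a=np.arctan2(y,x);pts=[]
    for k in np.arange(-180,180,4):
        m=g&(np.abs(np.rad2deg(a)-k)<2)
        if m.sum()>8: i=np.argmax(np.where(m,r_,0)); pts.append((x.flat[i],y.flat[i]))
    pts=np.array(pts)
    s=least_squares(lambda q:np.hypot(pts[:,0]-q[0],pts[:,1]-q[1])-46,[0,0],loss="soft_l1")
    print(n,len(pts),s.x.round(2),np.abs(s.fun).mean().round(2))
    # cover rim disc
    b=(c["range_z"]>0)&(col[...,2]>col[...,0]*1.5+15)&(np.hypot(x,y)<60)
    if n in("w6","w7"):
        q=p[b]; print(np.percentile(q[:,2],[5,50,95]).round(4)); 
        zz=np.median(q[:,2]); q=q[np.abs(q[:,2]-zz)<.004]; h=cv2.convexHull((q[:,:2]*1000).astype(np.float32))[:,0]
        far=h[(h[:,0]>575)|(np.abs(h[:,1]+115.5)>30)]
        s=least_squares(lambda v:np.hypot(far[:,0]-v[0],far[:,1]-v[1])-44,[553,-115],loss="soft_l1");print("cover",s.x.round(2),zz.round(4))
E
```

```text
w1 76 [-0.04 -0.64] 0.9
w3 84 [-0.04 -0.77] 0.87
w6 37 [ 0.79 -0.4 ] 0.29
[0.1639 0.1651 0.199 ]
cover [ 552.52 -113.72] 0.1651
w7 33 [ 0.52 -0.56] 0.21
[0.1049 0.1061 0.14  ]
cover [ 551.98 -117.77] 0.1061
```

Emit:
arm_command:
  increments:
    - [-0.7,1.3,0,0,0,0]
    - [0,0,2,0,0,0]
    - [0,0,3,0,0,0]
    - [0,0,3,0,0,0]
    - [0,0,3,0,0,0]
    - [0,0,2,0,0,0]
    - [0,0,1,0,0,0]
    - [0,0,0,0,0,0]
    - [0,0,0,0,0,0]
    - [0,0,0,0,0,0]

```text
t: 25.75
ee_pos: [0.5536, -0.1157, 0.2768]
ee_rot: [0.204, 3.135, -0.0]
ft_force: [0.1, 0.6, -0.8]
width: 0.0134
```

```bash
python3 go.py 553.3 -115.8 97 172.6
```

```text
t 25.75 grasp mm [ 553.6 -115.7  113.8] toolx deg 172.56 w 13.4
shift tool mm [ 0.3 -0.1 16.8] shift if at target orient [ 0.3 -0.1 16.8] turn [-0.      0.0002 -0.0007]
q [ 0.66  0.56 -0.74  1.89  0.49  0.87  1.12] F [ 0.1  0.6 -0.8] T [ 0.03 -0.16  0.  ]
```

Emit:
arm_command:
  increments:
    - [0,0,1,0,0,0]
    - [0,0,1,0,0,0]
    - [0,0,1,0,0,0]
    - [0,0,1,0,0,0]
    - [0,0,1,0,0,0]
    - [0,0,0,0,0,0]
    - [0,0,0,0,0,0]
    - [0,0,0,0,0,0]
    - [0,0,0,0,0,0]
    - [0,0,0,0,0,0]

```text
t: 26.58
ee_pos: [0.5537, -0.1151, 0.2724]
ee_rot: [0.203, 3.135, 0.0]
ft_force: [-2.0, 1.2, 7.7]
width: 0.0138
```

```bash
python3 go.py 553.3 -115.8 97 172.6
```

```text
t 26.58 grasp mm [ 553.7 -115.   109.4] toolx deg 172.6 w 13.8
shift tool mm [ 0.3 -0.8 12.4] shift if at target orient [ 0.3 -0.8 12.4] turn [ 0.0001  0.0003 -0.    ]
q [ 0.66  0.57 -0.74  1.89  0.49  0.87  1.11] F [-2.   1.2  7.7] T [0.4  0.58 0.07]
```

Ball contact at about 109.4 mm, as expected, with little side force. I'll nudge with it and push on.

Emit:
arm_command:
  increments:
    - [0.2,0.3,0.7,0,0,0]
    - [0,0,0.7,0,0,0]
    - [0,0,0.7,0,0,0]
    - [0,0,0.7,0,0,0]
    - [0,0,0.7,0,0,0]
    - [0,0,0,0,0,0]
    - [0,0,0,0,0,0]
    - [0,0,0,0,0,0]
    - [0,0,0,0,0,0]
    - [0,0,0,0,0,0]

```text
t: 27.42
ee_pos: [0.5541, -0.1151, 0.2691]
ee_rot: [0.203, 3.133, -0.0]
ft_force: [-0.4, 0.8, 6.0]
width: 0.0137
```

```bash
python3 go.py 553.3 -115.8 97 172.6
```

```text
t 27.42 grasp mm [ 554.4 -115.2  106.1] toolx deg 172.58 w 13.7
shift tool mm [ 0.7 -0.8  9.1] shift if at target orient [ 0.7 -0.8  9.1] turn [ 0.      0.0022 -0.0003]
q [ 0.65  0.57 -0.73  1.9   0.5   0.86  1.11] F [-0.4  0.8  6. ] T [ 0.15 -0.03  0.1 ]
```

Emit:
arm_command:
  increments:
    - [0,0,0.8,0,0,0]
    - [0,0,0.8,0,0,0]
    - [0,0,0.8,0,0,0]
    - [0,0,0.8,0,0,0]
    - [0,0,0.8,0,0,0]
    - [0,0,0,0,0,0]
    - [0,0,0,0,0,0]
    - [0,0,0,0,0,0]
    - [0,0,0,0,0,0]
    - [0,0,0,0,0,0]

```text
t: 28.25
ee_pos: [0.5528, -0.1153, 0.2632]
ee_rot: [-0.203, -3.133, -0.001]
ft_force: [3.1, 0.7, -16.2]
width: 0.0134
```

```bash
python3 go.py 553.3 -115.8 97 172.6; python3 - <<'E'
from h import *
from cell import viewer
c=viewer.camera("wrist");cv2.imwrite("pics/w8.png",c["color"][:,:,::-1]);np.savez("w8.npz",**c)
p=cloud(c);col=c["color"].astype(int);b=(c["range_z"]>0)&(col[...,2]>col[...,0]*1.5+15)&(np.hypot(p[...,0]-.553,p[...,1]+.1155)<.05)
q=p[b];q=q[q[:,2]<np.median(q[:,2])+.006]
A=np.c_[q[:,:2]-[.553,-.1155],np.ones(len(q))];print("rim top plane",np.linalg.lstsq(A,q[:,2],rcond=None)[0].round(4),len(q))
c=viewer.camera("scene");np.savez("s8.npz",**c); crop(c,170,170,310,290,5,"pics/s8.png",1.3)
E
```

```text
t 28.25 grasp mm [ 552.5 -115.2  100.2] toolx deg 172.58 w 13.4
shift tool mm [-0.6 -0.4  3.2] shift if at target orient [-0.6 -0.4  3.2] turn [ 0.0004 -0.0019 -0.0004]
q [ 0.65  0.58 -0.73  1.9   0.51  0.85  1.1 ] F [  3.1   0.7 -16.2] T [ 0.35 -0.97  0.04]
rim top plane [ 0.0022 -0.0014  0.0782] 11916
```

View pics/s8.png

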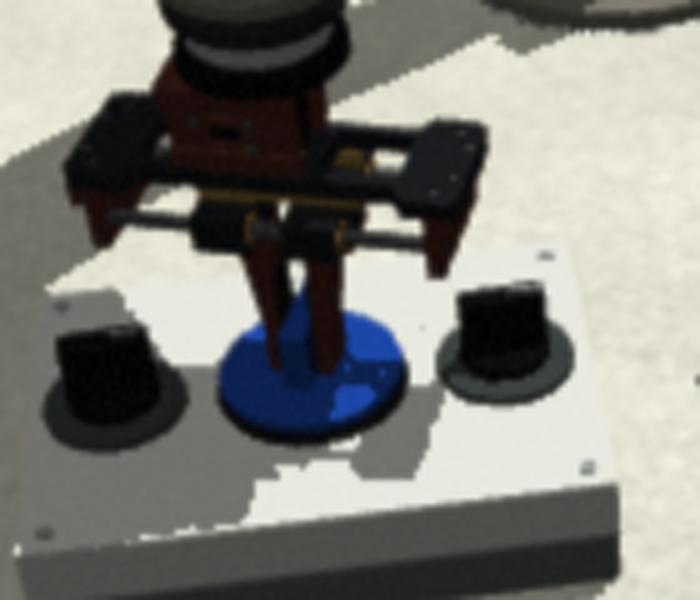

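It has passed the balls, which now draw it down (Fz -16 N); rim top is at 78.2 mm and level, with home at 74. I'll go on down to the ring.

Emit:
arm_command:
  increments:
    - [0,0,0.8,0,0,0]
    - [0,0,0.8,0,0,0]
    - [0,0,0.8,0,0,0]
    - [0,0,0.6,0,0,0]
    - [0,0,0,0,0,0]
    - [0,0,0,0,0,0]
    - [0,0,0,0,0,0]
    - [0,0,0,0,0,0]
    - [0,0,0,0,0,0]
    - [0,0,0,0,0,0]

```text
t: 29.18
ee_pos: [0.5534, -0.1153, 0.2613]
ee_rot: [0.204, 3.135, 0.0]
ft_force: [-2.2, 2.2, -2.1]
width: 0.0141
```

```bash
python3 go.py 553.3 -115.8 97 172.6
```

```text
t 29.18 grasp mm [ 553.5 -115.3   98.3] toolx deg 172.57 w 14.1
shift tool mm [ 0.1 -0.6  1.3] shift if at target orient [ 0.1 -0.6  1.3] turn [ 0.      0.0002 -0.0005]
q [ 0.65  0.58 -0.72  1.9   0.51  0.85  1.1 ] F [-2.2  2.2 -2.1] T [0.72 0.43 0.05]
```

Emit:
arm_command:
  increments:
    - [0,0,0.4,0,0,0]
    - [0,0,0.4,0,0,0]
    - [0,0,0.3,0,0,0]
    - [0,0,0,0,0,0]
    - [0,0,0,0,0,0]
    - [0,0,0,0,0,0]
    - [0,0,0,0,0,0]
    - [0,0,0,0,0,0]
    - [0,0,0,0,0,0]
    - [0,0,0,0,0,0]

```text
t: 30.02
ee_pos: [0.5535, -0.1155, 0.2602]
ee_rot: [0.204, 3.134, -0.0]
ft_force: [-0.5, -0.2, -1.6]
width: 0.0137
```

```bash
python3 go.py 553.3 -115.8 97 172.6; python3 - <<'E'
from h import *
from cell import viewer
c=viewer.camera("wrist");cv2.imwrite("pics/w9.png",c["color"][:,:,::-1])
p=cloud(c);col=c["color"].astype(int);b=(c["range_z"]>0)&(col[...,2]>col[...,0]*1.5+15)&(np.hypot(p[...,0]-.553,p[...,1]+.1155)<.05)
q=p[b];q=q[q[:,2]<np.median(q[:,2])+.006]
A=np.c_[q[:,:2]-[.553,-.1155],np.ones(len(q))];print("rim top plane",np.linalg.lstsq(A,q[:,2],rcond=None)[0].round(4),len(q))
E
```

```text
t 30.02 grasp mm [ 553.6 -115.6   97.2] toolx deg 172.56 w 13.7
shift tool mm [ 0.2 -0.3  0.2] shift if at target orient [ 0.2 -0.3  0.2] turn [-0.0002  0.0006 -0.0007]
q [ 0.65  0.59 -0.72  1.9   0.51  0.85  1.1 ] F [-0.5 -0.2 -1.6] T [ 0.07  0.   -0.02]
rim top plane [ 0.0028 -0.0022  0.0752] 11947
```

Emit:
arm_command:
  increments:
    - [0,0,0.4,0,0,0]
    - [0,0,0.4,0,0,0]
    - [0,0,0.4,0,0,0]
    - [0,0,0.4,0,0,0]
    - [0,0,0,0,0,0]
    - [0,0,0,0,0,0]
    - [0,0,0,0,0,0]
    - [0,0,0,0,0,0]
    - [0,0,0,0,0,0]
    - [0,0,0,0,0,0]

```text
t: 30.9
ee_pos: [0.5536, -0.1153, 0.2596]
ee_rot: [0.204, 3.134, -0.001]
ft_force: [-4.0, -0.6, 8.7]
width: 0.0134
```

```bash
python3 go.py 553.3 -115.8 97 172.6
```

```text
t 30.9 grasp mm [ 553.7 -115.5   96.6] toolx deg 172.56 w 13.4
shift tool mm [ 0.2 -0.5 -0.4] shift if at target orient [ 0.2 -0.5 -0.4] turn [-0.0008  0.0008 -0.0008]
q [ 0.65  0.59 -0.72  1.9   0.51  0.84  1.1 ] F [-4.  -0.6  8.7] T [0.02 0.69 0.03]
```

It stopped hard at 96.6 mm, as predicted (96–96.7), with 8.7 N. I'll push slightly further and ease the x side force.

Emit:
arm_command:
  increments:
    - [0.3,0,0.2,0,0,0]
    - [0,0,0.2,0,0,0]
    - [0,0,0.1,0,0,0]
    - [0,0,0,0,0,0]
    - [0,0,0,0,0,0]
    - [0,0,0,0,0,0]
    - [0,0,0,0,0,0]
    - [0,0,0,0,0,0]
    - [0,0,0,0,0,0]
    - [0,0,0,0,0,0]

```text
t: 31.73
ee_pos: [0.5535, -0.1153, 0.2596]
ee_rot: [0.204, 3.134, -0.002]
ft_force: [-4.1, -0.3, 13.1]
width: 0.0137
```

```bash
python3 go.py 553.3 -115.8 97 172.6; python3 - <<'E'
from h import *
from cell import viewer,monitor
c=viewer.camera("wrist");cv2.imwrite("pics/w10.png",c["color"][:,:,::-1])
p=cloud(c);col=c["color"].astype(int);b=(c["range_z"]>0)&(col[...,2]>col[...,0]*1.5+15)&(np.hypot(p[...,0]-.553,p[...,1]+.1155)<.05)
q=p[b];q=q[q[:,2]<np.median(q[:,2])+.006]
A=np.c_[q[:,:2]-[.553,-.1155],np.ones(len(q))];print("rim top plane",np.linalg.lstsq(A,q[:,2],rcond=None)[0].round(4),len(q))
c=viewer.camera("scene"); np.savez("s10.npz",**c);crop(c,170,170,310,290,5,"pics/s10.png",1.3)
c=viewer.camera("top");cv2.imwrite("pics/t10.png",c["color"][:,:,::-1]);np.savez("t10.npz",**c)
print(monitor.observe()["ft_force"])
E
python3 mw.py s10
```

```text
t 31.73 grasp mm [ 553.7 -115.5   96.6] toolx deg 172.55 w 13.7
shift tool mm [ 0.2 -0.6 -0.4] shift if at target orient [ 0.2 -0.6 -0.4] turn [-0.0011  0.0014 -0.0008]
q [ 0.65  0.59 -0.72  1.9   0.51  0.84  1.1 ] F [-4.1 -0.3 13.1] T [ 0.05  0.91 -0.  ]
rim top plane [ 0.0028 -0.0029  0.0746] 11964
[-3.76923056  0.11536441 13.86680261]
knobL 79 0.106 ((537.1795654296875, -24.0567569732666), (17.334850311279297, 41.29048538208008), 16.19131851196289)
knobR 85 0.1065 ((573.9938354492188, -205.58932495117188), (16.283891677856445, 40.760379791259766), 15.721282958984375)
gasket 61 0.0663 ((565.072265625, -113.59095001220703), 42.813114166259766) ((562.4137573242188, -114.14160919189453), (76.94053649902344, 86.33733367919922), 179.85443115234375)
```

View pics/s10.png

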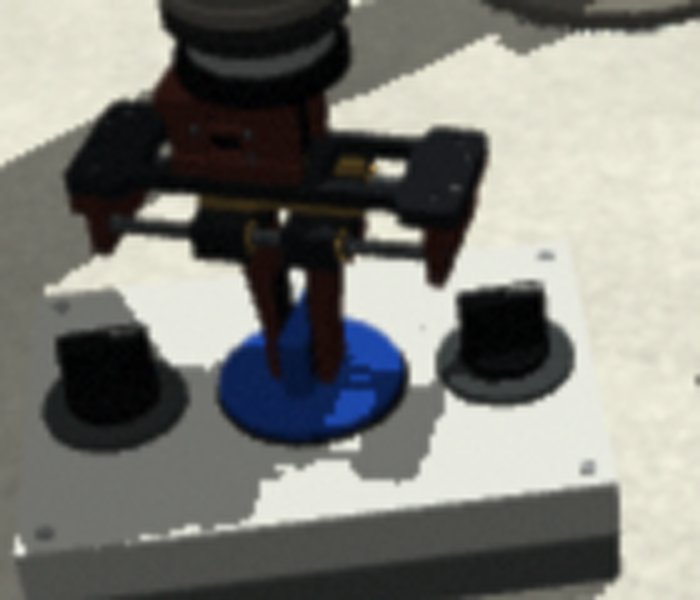

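View pics/t10.png

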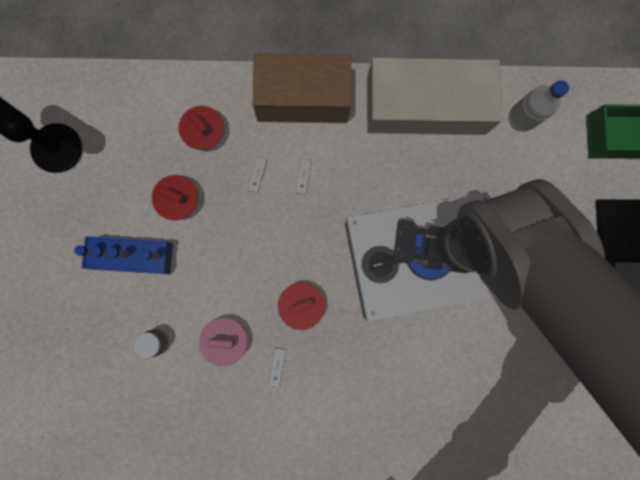

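The cover lies flat on the ring at (310,380) in the crop. The height did not change under the extra push, and the force is steady at about 13–14 N. The knobs are still at about 106°, and the bystanders are at their first pixels in the top view. I'm handing in.

```bash
python3 -c "
from cell import r
print(r.sign_off())"
```

```text
the job is handed in; nothing more can be done
None
```

The job is done and handed in at about 32 s: both knobs are turned clockwise to their stops, and the blue cover is snapped in and still being pressed down.

- **Knobs:** At each stop the moment rose to 0.7–0.8 N m. Afterwards both bars lay at about 105.5° (stop predicted at 105.2°).
- **Cover:** I pushed it past the balls, and they then pulled it down with about 16 N. It stopped hard with the grasp at 96.6 mm, where home was predicted at 96–96.7 mm. I left it gripped at 50 N with a push of about 13–14 N; extra push no longer moved it.
- **Other objects:** The cassettes, tube rack, jar and look-alikes show no movement in the last top picture.

Two readings were slightly off. The camera put the rim's top at 74.6 mm against the ideal 74, which is within calibration. A small side force of about 4 N in x remained at the end.

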